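Rock the seesaw gate over and feed the balls to the other tray

ROBOT

A 6-joint arm with a two-finger parallel gripper is mounted at the origin on the work surface. World frame = base frame: x ahead of the robot, y to its left, z up, the work surface at z = 0. Lengths are in m, angles in rad, forces in N, time in s.
With the tool pointing down it reaches from about 0.35 to 0.975 m from the base axis. Payload 4.9 kg.
Tool frame: the origin (TCP) lies midway between the tips of the shut fingers; the grasp point (between the pads) lies 19 mm behind it; z points along the fingers, y is the direction in which the jaws open and shut (so a half turn about z gives the same grasp; the last joint's range is limited). The gripper opens to 85 mm and grips with 20 to 120 N. Pads are 22 mm wide; open, the fingers measure 114 mm over their backs; the gripper's body (76 mm by 85 mm) begins 54 mm behind the grasp point. The pads swing forward as they close: fully open they stand 13 mm farther back than shut.
Start: joints at [0.983, 0.053, 1.613, -0, 1.476, -0.119], TCP at [0.282, 0.558, 0.194] pointing down, gripper open.
Joint ranges: [-3.01, 3.01], [-1.01, 2.22], [0.06, 2.58], [-1.02, 4.17], [0.09, 2.62], [-3.14, 3.14]. Speed limits (rad/s): [2.57, 2.57, 3.14, 3.14, 3.14, 3.14].

INTERFACE

Orientations are given as a rotation vector (axis times angle).
In Python, from station import ctrl gives the robot as it stands.
- The arm moves only by the tool play_rows, never from a script. Its argument "motion" is a list that holds one entry, the list of rows, each a list of 7 numbers: the closure, from -1 (fully open) to 1 (shut), then the shift along the tool's x, y, z in cm, then the turn, a rotation vector about the tool's x, y, z in degrees. A call has 1 to 20 rows; each row is the pose to reach, as a shift and turn from the pose measured when the call began, along the tool's axes at that moment; what a row does not reach only later rows make up. A row lasts 1/8 s, in which the tool goes at most 62.5 mm and 10.7 degrees, less where a joint would pass 70% of its speed; a pose out of reach is approached as far as the arm can. A call with a gripper value outside its range is refused whole. The fingers move at their own pace and stop on an object; "newtons" is the grip in N (left out, the last holds). Time passes only in rows, so rows that repeat a pose let the fingers close. It gives the time, the measured TCP pose, the force and the opening at its end, in the units of the state.
- ctrl.get_obs(): the state, without advancing time (a new reading comes with each control period).
- ctrl.get_image(name): name is "side" or "top"; returns a dict with "color" (480x640x3 uint8, red, green, blue), "mtx" (3x3 intrinsics, pixels), "T" (4x4, takes a point from camera to world coordinates). Camera axes: x right, y up, looking along -z (the intrinsics and any distortion apply to the point x, -y, -z); pixel columns grow to the right and rows downward; lengths in m; the calibration is good to about 2 mm. A picture is of the moment at which its call begins. There is no depth.
- ctrl.finish_job(): hands the job in, once; it reports no verdict.
The state is a dict: "t": time; "q": joint angles; "dq": joint speeds; "effort": joint torques, N m; "tool_pos": TCP position; "tool_rot": TCP orientation; "contact_force": force on the tool from outside, world axes, zero at the start; "wrist_torque": the same for the moment, N m; "opening": finger opening in m.
Only numpy, scipy, OpenCV 4.12 (cv2) and the standard library are available. Lean on these libraries where they do the work, as an engineer would, in place of code of your own. Each camera call takes 0.05 s, during which the arm holds its last target.

TASK

On the joiner's bench a feed lane holds three yellow wooden balls above a seesaw gate that leans towards one of two trays. First push the raised end of the gate down with the fingertips, so that it rocks right over and leans to the other side; then press the green release key down and hold it until all three balls have run over the gate into the tray on that other side, and let go. Do not touch the balls, do not pick anything up, leave the glue bottle, hammer and tin where they are, and finish clear of everything.

Things in the scene. Friction and masses are not known exactly. Their poses are not given: they have to be found in the camera images.
- gate (a joint): angle of the seesaw gate: 0 = level, stops at -0.30 and +0.30 rad. Positive: left (+y) end up, so balls run right; negative: left end down, balls run left. Top-heavy (brass weight), no spring or latch: it falls to the stop it leans towards. About 1 N down on the raised pad takes it past level; it then drops the rest of the way and stays.
- pivot (a point): axle of the gate, fixed, 65 mm above the bench. Axes: x level, the way the balls come down the lane; y to the left tray; z up. The gate is a wooden trough 200 mm long along y, 52 mm wide, its floor 20 mm above the axle, across the lower end of the feed lane (lip 107 mm above the bench, 22 mm before the axle). A brass weight sits between its two pads.
- pad_left (a point): centre of the top face of the black rubber push pad (52 mm in x, 60 mm along the gate) on the left end of the gate, 48 mm beyond the axle in x, 95 mm along the gate, 68 mm above the axle when level. Pad centre above the bench: 158 mm raised, 133 mm level, 102 mm down. As it sinks it also swings outward, away from the axle: 71 mm from it raised, 95 mm level, 111 mm down.
- pad_right (a point): centre of the top face of the like push pad on the right (-y) end of the gate; same size and heights.
- key (a joint): angle of the release key: 0 at rest, stop shut in the lane; 0.55 rad fully pressed, stop 34 mm up. Balls pass from about 0.50 rad. It is sprung, about 2 N at full press, and shuts again when let go, so hold it down (about 2 s) until all balls have passed.
- key_pad (a point): centre of the top face of the green pad (40 x 40 mm) on the left end of the release key, an aluminium bar along y with its hinge 75 mm to the right of the pad, 170 mm above the bench. Pad top: 183 mm above the bench at rest, 142 mm fully pressed; it swings by some 5 mm sideways. The other end carries the steel stop over the lane.
- tray_left (a point): centre of the inner floor of the blue tray at the left end of the gate, 17 mm above the bench: inside 74 mm in x, 114 mm in y, walls 45 mm high (21 mm on the gate's side). Axes as the pivot's.
- tray_right (a point): centre of the inner floor of the red tray at the right end of the gate; same size.
- glue: bystander: white glue bottle, 52 mm across, 120 mm tall, standing beyond the rack; origin at the centre of its underside.
- hammer: bystander: hammer lying to the right of the rack, about 240 mm long along its x, handle to -x.
- tin: bystander: open brass-coloured tin 90 x 65 x 30 mm beyond the rack; origin at the centre of its underside.
- ball0_center (a point): centre of a yellow-painted wooden ball, 32 mm across: first, at the stop of the three waiting in the feed lane.
- ball1_center (a point): centre of a yellow-painted wooden ball, 32 mm across: second of the three waiting in the feed lane.
- ball2_center (a point): centre of a yellow-painted wooden ball, 32 mm across: last of the three waiting in the feed lane.
- ball0: the same ball as ball0_center; its origin turns with it as it rolls.
- ball1: the same ball as ball1_center; its origin turns with it as it rolls.
- ball2: the same ball as ball2_center; its origin turns with it as it rolls.
There are look-alikes about, which are no part of the job. Leave any black or purple look-alike of the ball2 alone.

How it is judged:
On the way:
1. the gate is rocked over to its other stop while all three balls still wait in the lane (distance of pad_left from where it was at the start of the episode above 0.055 m and (value of joint gate above 0.26 rad or value of joint gate below -0.26 rad) and distance of each of ball0_center, ball1_center, ball2_center from where it was at the start of the episode below 0.015 m), for 0.2 s.
At the end, for the whole second after the job is handed in: The gate lies within 0.04 rad of the stop opposite to where it started, all three balls lie inside the tray at its lowered end, below the rim and nearly at rest (under 0.1 m/s), and the release key is up again (under 0.05 rad) (distance of pad_left from where it was at the start of the episode above 0.055 m and value of joint key below 0.05 rad and ((value of joint gate above 0.26 rad and (x of ball0_center in the frame of tray_right between -0.04 and 0.04 m and y of ball0_center in the frame of tray_right between -0.062 and 0.062 m and z of ball0_center in the frame of tray_right below 0.035 m) and (x of ball1_center in the frame of tray_right between -0.04 and 0.04 m and y of ball1_center in the frame of tray_right between -0.062 and 0.062 m and z of ball1_center in the frame of tray_right below 0.035 m) and (x of ball2_center in the frame of tray_right between -0.04 and 0.04 m and y of ball2_center in the frame of tray_right between -0.062 and 0.062 m and z of ball2_center in the frame of tray_right below 0.035 m)) or (value of joint gate below -0.26 rad and (x of ball0_center in the frame of tray_left between -0.04 and 0.04 m and y of ball0_center in the frame of tray_left between -0.062 and 0.062 m and z of ball0_center in the frame of tray_left below 0.035 m) and (x of ball1_center in the frame of tray_left between -0.04 and 0.04 m and y of ball1_center in the frame of tray_left between -0.062 and 0.062 m and z of ball1_center in the frame of tray_left below 0.035 m) and (x of ball2_center in the frame of tray_left between -0.04 and 0.04 m and y of ball2_center in the frame of tray_left between -0.062 and 0.062 m and z of ball2_center in the frame of tray_left below 0.035 m))) and linear speed of each of ball0, ball1, ball2 below 0.1 m/s); the robot touches nothing.
It fails at once if a ball was touched by the robot (contact force between any of the fingers, the arm and ball0 above 0.3 N or contact force between any of the fingers, the arm and ball1 above 0.3 N or contact force between any of the fingers, the arm and ball2 above 0.3 N).
It fails at once if a ball was lifted (height (world z) of any of ball0_center, ball1_center, ball2_center above 0.17 m).
It fails at once if the glue bottle, hammer or tin was shifted by over 25 mm, or tipped (distance of any of glue, hammer, tin from where it was at the start of the episode above 0.025 m or angle between glue's own z axis and vertical above 0.4 rad).
It also fails if it takes over 42 s, if anything falls off the work surface, if the arm or the gripper's body presses on something with over 40 N, if the wrist force passes 120 N, or if a joint passes its speed limit or range.

## Working session

There is one attempt and no reset: what is moved stays moved. The work goes in short steps, Python scripts to look and compute and a tool call to move; the robot and the scene stay as the last step left them, time stands still between calls to the robot, and variables do not carry over. Pictures are saved under pics/ and viewed, and the job is handed in when it is done.

Besides the shell and the picture viewer there is one more tool, called after ">>>" by a JSON object that holds its "name" and its "arguments". play_rows: Moves the arm, as the interface text tells. Its arguments: {"type":"object","properties":{"motion":{"type":"array"},"newtons":{"type":"number"}},"required":["motion"]}

```bash
mkdir -p pics; ls; python3 - <<'E'
from station import ctrl
import cv2,numpy as np
np.set_printoptions(precision=4,suppress=True)
for n in("side","top"):
    d=ctrl.get_image(n); cv2.imwrite(f"pics/{n}0.png",d["color"][:,:,::-1]); print(n,d["mtx"],d["T"],d.keys())
o=ctrl.get_obs()
for k in o: print(k,o[k])
E
```

```text
pics
side [[538.3068   0.     318.6062]
 [  0.     538.3068 239.8344]
 [  0.       0.       1.    ]] [[ 0.8175  0.2538 -0.5171 -0.033 ]
 [-0.5756  0.3943 -0.7164 -0.8234]
 [ 0.0221  0.8832  0.4684  0.6623]
 [ 0.      0.      0.      1.    ]] dict_keys(['color', 'mtx', 'T'])
top [[501.9918   0.     321.3342]
 [  0.     501.9918 243.1346]
 [  0.       0.       1.    ]] [[-0.028   0.9878 -0.1532  0.3504]
 [-0.9996 -0.0276  0.0045 -0.0443]
 [ 0.0002  0.1532  0.9882  1.2173]
 [ 0.      0.      0.      1.    ]] dict_keys(['color', 'mtx', 'T'])
t 0.1
q [ 0.983   0.0533  1.6142 -0.      1.476  -0.119 ]
dq [ 0.0012 -0.0012 -0.0039  0.0014 -0.0014  0.0006]
effort [  0.0001 -39.4904 -37.1363  -0.0001   0.0039  -0.    ]
tool_pos [0.282  0.557  0.1928]
tool_rot [-0.7295 -3.0551  0.0027]
contact_force [ 0.4328 -0.08    0.4763]
wrist_torque [ 0.0175 -0.006   0.0149]
opening 0.08525888284689499
```

View pics/side0.png

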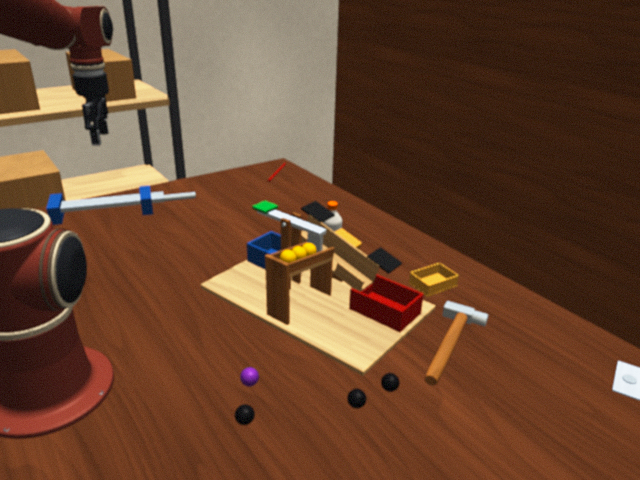

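View pics/top0.png

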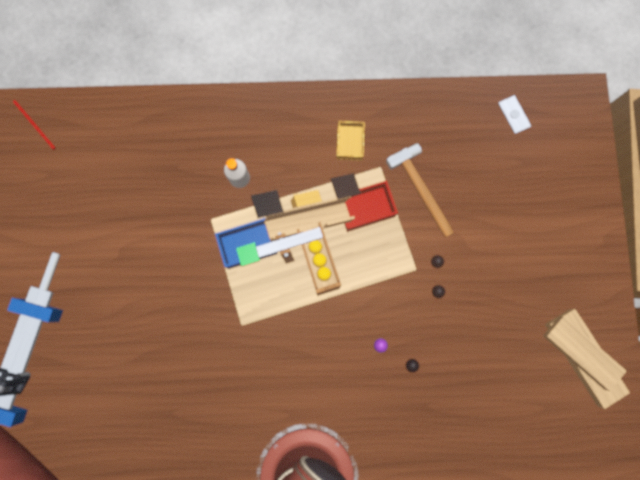

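```bash
python3 - <<'E'
import cv2
a=cv2.imread("pics/top0.png")[150:330,200:430]; cv2.imwrite("pics/tc.png",cv2.resize(a,(782,600),interpolation=cv2.INTER_CUBIC)) # 3.4x,3.333
a=cv2.imread("pics/side0.png")[190:340,240:440]; cv2.imwrite("pics/sc.png",cv2.resize(a,(800,600),interpolation=cv2.INTER_CUBIC))
E
```

```text
(no output)
```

View pics/tc.png

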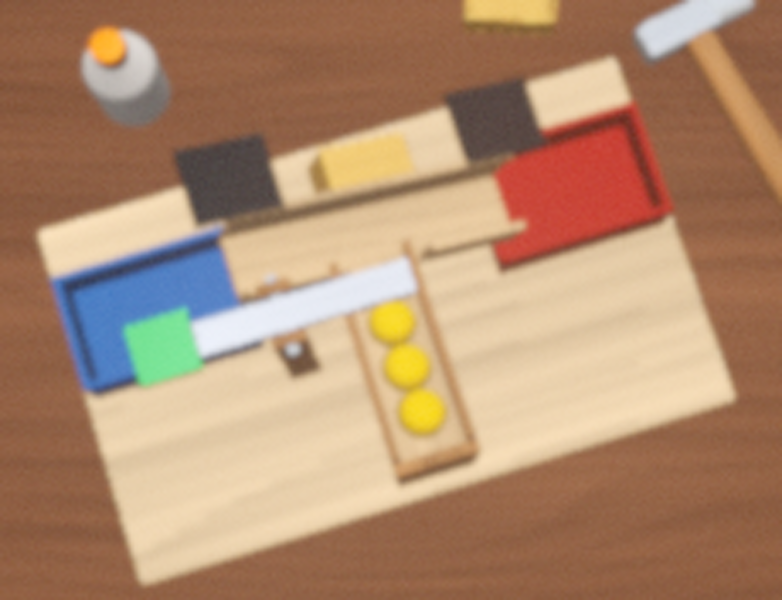

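View pics/sc.png

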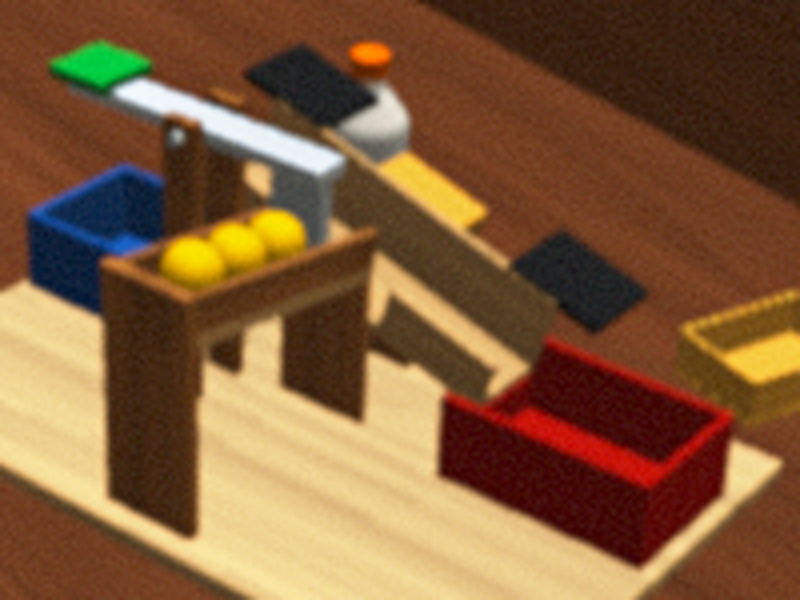

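```bash
cat > h.py <<'E'
import numpy as np
from station import ctrl
np.set_printoptions(precision=4,suppress=True)
C={n:ctrl.get_image(n) for n in("side","top")}
def ray(n,u,v):
    K,T=C[n]["mtx"],C[n]["T"]; d=np.array([(u-K[0,2])/K[0,0],-(v-K[1,2])/K[1,1],-1]); return T[:3,3],T[:3,:3]@d
def atz(n,u,v,z):
    o,d=ray(n,u,v); return o+d*(z-o[2])/d[2]
def tri(a,b):
    o1,d1=ray("top",*a);o2,d2=ray("side",*b)
    s=np.linalg.lstsq(np.c_[d1,-d2],o2-o1,rcond=None)[0]; p,q=o1+s[0]*d1,o2+s[1]*d2
    return (p+q)/2,np.linalg.norm(p-q)
def proj(n,P):
    K,T=C[n]["mtx"],C[n]["T"]; p=T[:3,:3].T@(np.asarray(P)-T[:3,3]); return np.array([K[0,0]*p[0]/-p[2]+K[0,2],K[1,1]*-p[1]/-p[2]+K[1,2]])
tc=lambda x,y:(200+(x+.5)/3.4-.5,150+(y+.5)/3.3333-.5)
sc=lambda x,y:(240+(x+.5)/4-.5,190+(y+.5)/4-.5)
E
python3 - <<'E'
from h import *
for n,t,s,z in(("padL",(230,178),(311,85),.158),("padR",(497,121),(580,279),.102),("key",(164,348),(100,66),.183)):
    print(n,tri(tc(*t),sc(*s)),atz("top",*tc(*t),z),atz("side",*sc(*s),z))
for t in((393,322),(407,367),(422,412)): print("ball",atz("top",*tc(*t),.13))
for t in((38,230),(617,57),(735,402),(140,583)): print("board",atz("top",*tc(*t),.012))
print("glue",atz("top",*tc(140,95),.03),"glue cap",atz("top",*tc(107,45),.12))
E
```

```text
padL (array([0.6051, 0.0661, 0.1554]), np.float64(0.00245024112811143)) [0.6055 0.0652 0.158 ] [0.6005 0.0618 0.158 ]
padR (array([ 0.6547, -0.1093,  0.0993]), np.float64(0.00011699895052015498)) [ 0.6541 -0.1091  0.102 ] [ 0.6514 -0.1126  0.102 ]
key (array([0.4919, 0.105 , 0.1794]), np.float64(0.0013610431090407542)) [0.492  0.1042 0.183 ] [0.4874 0.0984 0.183 ]
ball [ 0.5124 -0.0357  0.13  ]
ball [ 0.4824 -0.0439  0.13  ]
ball [ 0.4526 -0.0527  0.13  ]
board [0.6054 0.2189 0.012 ]
board [ 0.7253 -0.2039  0.012 ]
board [ 0.4647 -0.2755  0.012 ]
board [0.3473 0.1464 0.012 ]
glue [0.7004 0.1423 0.03  ] glue cap [0.7097 0.1501 0.12  ]
```

Candidates: 
- The black pads are at top (267,203), left and raised (z about 0.155), and at (346,186), right and lowered.
- The green key pad is at (248,254).
- The yellow balls are at about (316,247), (320,260) and (324,274). The black and purple look-alikes near (437,261), (438,291), (412,365) and (381,345) stay untouched.

The close crops confirm that the left pad is raised, so I push the left pad and the balls should run into the blue tray.

```bash
cat >> h.py <<'E'
from scipy.spatial.transform import Rotation as R
yaw=np.radians(15.8); X=np.array([np.cos(yaw),np.sin(yaw),0]); Y=np.array([-np.sin(yaw),np.cos(yaw),0])
PIV=np.array([.578,-.0157,0])
Rt=np.c_[Y,X,[0,0,-1]]
def G(x,y,z): return PIV+x*X+y*Y+[0,0,z]
def delta(P):
    o=ctrl.get_obs(); r=R.from_rotvec(o["tool_rot"])
    return r.inv().apply(np.asarray(P)-o["tool_pos"])*100, np.degrees((r.inv()*R.from_matrix(Rt)).as_rotvec())
E
python3 - <<'E'
from h import *
o=ctrl.get_obs();print(o["tool_pos"])
print(R.from_rotvec(o["tool_rot"]).as_matrix())
print(delta(G(.05,.088,.25)))
E
```

```text
[0.2822 0.5574 0.1935]
[[-0.8921  0.4518 -0.0004]
 [ 0.4518  0.8921 -0.0006]
 [ 0.0001 -0.0007 -1.    ]]
(array([-49.9914, -27.9057,  -5.6382]), array([-0.0416,  0.0109, 47.3411]))
```

>>> {"name": "play_rows", "arguments": {"motion": [[[1, 0, 0, -3, 0, 0, 0], [1, 0, 0, -5.6, 0, 0, 0], [1, -4, -2.2, -5.6, 0, 0, 4], [1, -8, -4.4, -5.6, 0, 0, 8], [1, -12, -6.7, -5.6, 0, 0, 12], [1, -16, -8.9, -5.6, 0, 0, 16], [1, -20, -11.1, -5.6, 0, 0, 20], [1, -24, -13.4, -5.6, 0, 0, 24], [1, -28, -15.6, -5.6, 0, 0, 28], [1, -32, -17.8, -5.6, 0, 0, 32], [1, -36, -20.1, -5.6, 0, 0, 36], [1, -40, -22.3, -5.6, 0, 0, 40], [1, -44, -24.6, -5.6, 0, 0, 43], [1, -47, -26.3, -5.6, 0, 0, 46], [1, -49, -27.4, -5.6, 0, 0, 47.3], [1, -50, -27.9, -5.6, 0, 0, 47.3], [1, -50, -27.9, -5.6, 0, 0, 47.3], [1, -50, -27.9, -5.6, 0, 0, 47.3]]], "newtons": 40}}

```text
t: 2.55
tool_pos: [0.6019, 0.0836, 0.2497]
tool_rot: [-1.892, -2.507, 0.001]
contact_force: [-0.6, 0.6, 0.0]
opening: -0.0001
```

```bash
python3 - <<'E'
from h import *
import cv2
o=ctrl.get_obs();print(o["t"],o["tool_pos"],o["contact_force"],o["opening"]);print(delta(G(.05,.088,.25)))
cv2.imwrite("pics/s1.png",cv2.resize(C["side"]["color"][150:390,220:520,::-1],(750,600)))
cv2.imwrite("pics/t1.png",cv2.resize(C["top"]["color"][120:360,180:480,::-1],(750,600)))
E
```

```text
2.65 [0.6019 0.0835 0.2498] [-0.3942  0.4392 -0.1014] 0.00029694787262052634
(array([-0.0984, -0.0018, -0.0228]), array([-0.0231,  0.0163,  0.1237]))
```

View pics/s1.png

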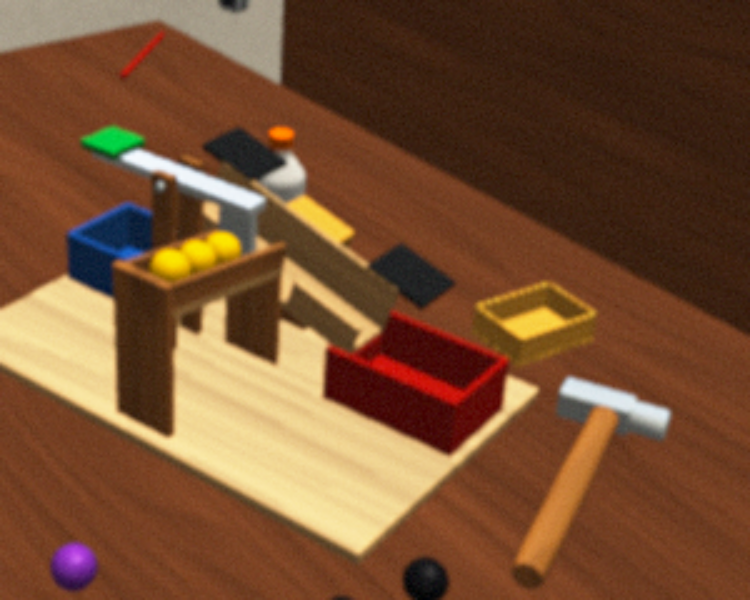

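View pics/t1.png

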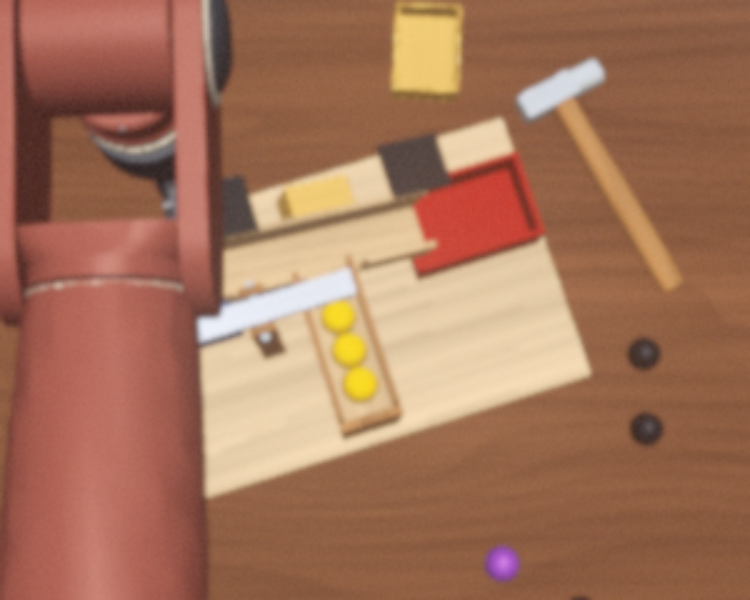

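```bash
python3 - <<'E'
from h import *
import cv2
print(proj("side",[.6019,.0835,.25]),proj("side",[.6019,.0835,.158]),proj("side",[.605,.0655,.158]))
cv2.imwrite("pics/s1b.png",C["side"]["color"][:,:,::-1])
E
```

```text
[313.064  168.7594] [312.36   207.3056] [318.0716 209.8247]
```

View pics/s1b.png

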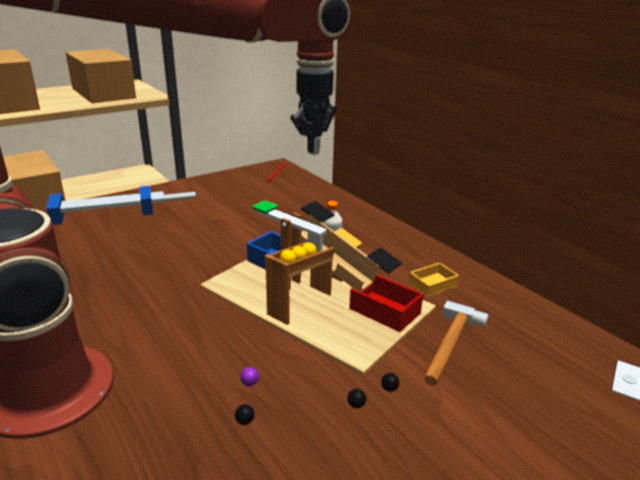

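```bash
python3 - <<'E'
from h import *
import cv2
print(proj("side",[.282,.557,.193]),proj("side",[.282,.557,.206]),proj("top",[.6019,.0835,.25]),proj("top",[.6019,.0835,.29]))
cv2.imwrite("pics/s1c.png",cv2.resize(C["side"]["color"][90:240,220:420,::-1],(800,600),interpolation=cv2.INTER_CUBIC))
a=cv2.imread("pics/side0.png")[60:180,40:200];cv2.imwrite("pics/s0c.png",cv2.resize(a,(800,600),interpolation=cv2.INTER_CUBIC))
cv2.imwrite("pics/t1c.png",cv2.resize(C["top"]["color"][150:270,180:340,::-1],(800,600),interpolation=cv2.INTER_CUBIC))
E
```

```text
[103.7924 157.4895] [102.9475 152.5961] [253.1325 194.286 ] [250.3117 189.0378]
```

View pics/s1c.png

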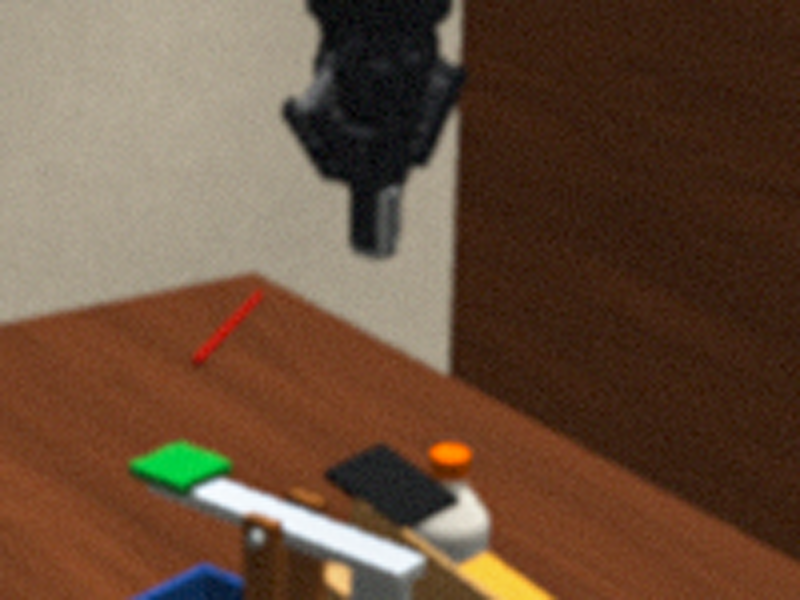

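View pics/s0c.png

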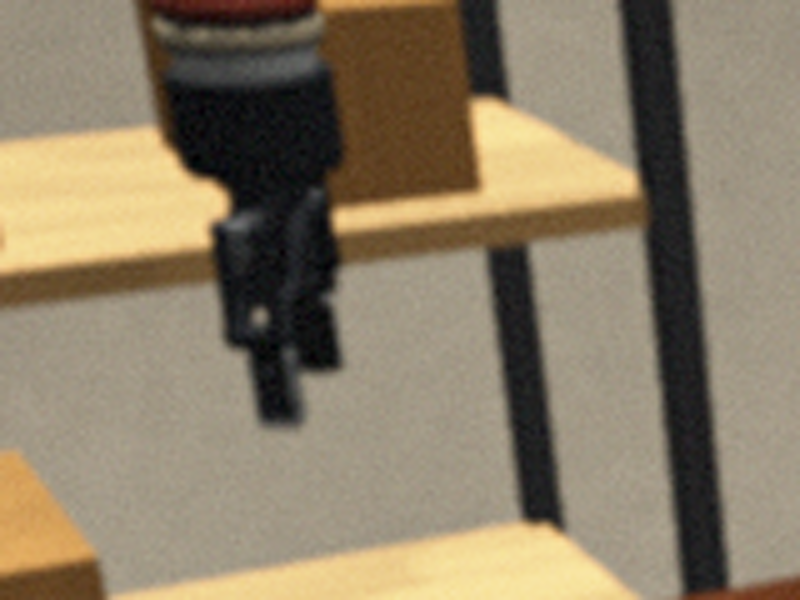

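View pics/t1c.png

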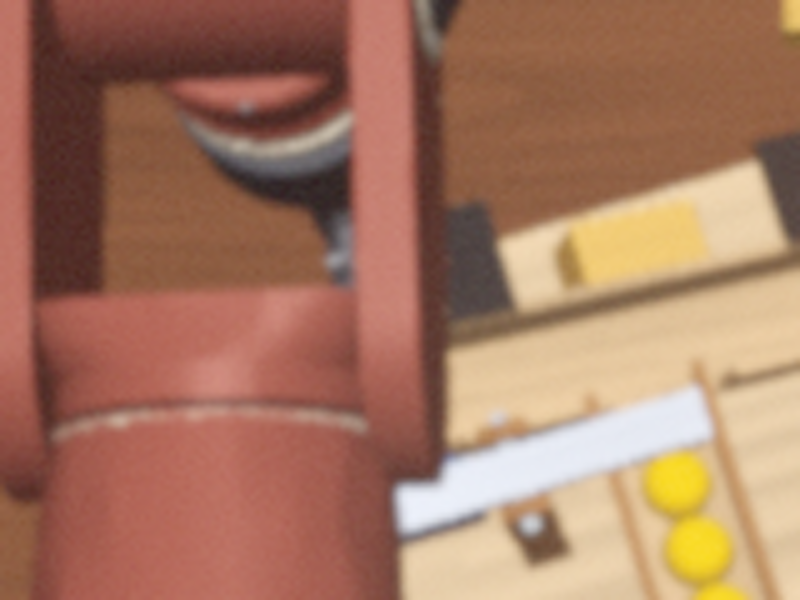

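```bash
python3 - <<'E'
from h import *
import cv2
for z in (.193,.206,.242,.29): print(z,proj("top",[.282,.557,z]))
for z in (0,.02): print(proj("top",[0,0,z]),proj("side",[0,0,z]))
a=cv2.imread("pics/top0.png")[330:480,0:200];cv2.imwrite("pics/t0c.png",cv2.resize(a,(800,600),interpolation=cv2.INTER_CUBIC))
E
```

```text
0.193 [ 20.133  364.2859]
0.206 [ 16.2106 364.85  ]
0.242 [  4.7952 366.4917]
0.29 [-11.8242 368.8818]
[306.1417 476.3752] [ 47.7258 387.6571]
[305.8776 479.0949] [ 45.1922 378.7084]
```

View pics/t0c.png

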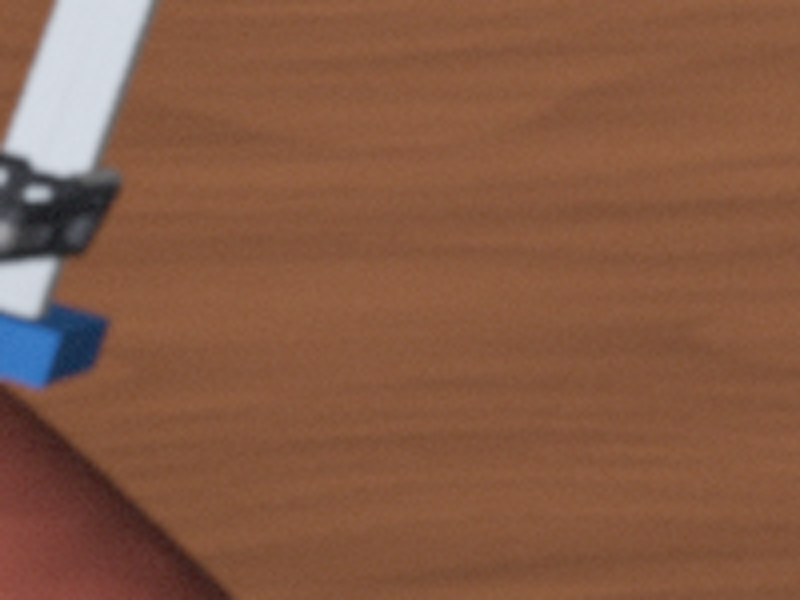

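The visible fingertips project about 15 px above the stated TCP at both poses, roughly 36 mm in height. The board and base match their positions. I'll descend partway and feel for contact rather than trust the height.

>>> {"name": "play_rows", "arguments": {"motion": [[[1, 0, 0, 1.5, 0, 0, 0], [1, 0, 0, 3, 0, 0, 0], [1, 0, 0, 4.5, 0, 0, 0], [1, 0, 0, 5.5, 0, 0, 0], [1, 0, 0, 5.5, 0, 0, 0]]]}}

```text
t: 3.58
tool_pos: [0.6014, 0.0828, 0.193]
tool_rot: [-1.893, -2.505, 0.003]
contact_force: [0.2, -0.3, -0.3]
opening: 0.0003
```

```bash
python3 - <<'E'
from h import *
import cv2
o=ctrl.get_obs();print(o["t"],o["tool_pos"],o["contact_force"]);print(proj("side",o["tool_pos"]))
cv2.imwrite("pics/s2.png",cv2.resize(C["side"]["color"][130:280,230:430,::-1],(800,600),interpolation=cv2.INTER_CUBIC))
E
```

```text
3.675 [0.6024 0.0828 0.195 ] [-0.5931 -1.0182 -0.0432]
[312.9957 192.2156]
```

View pics/s2.png

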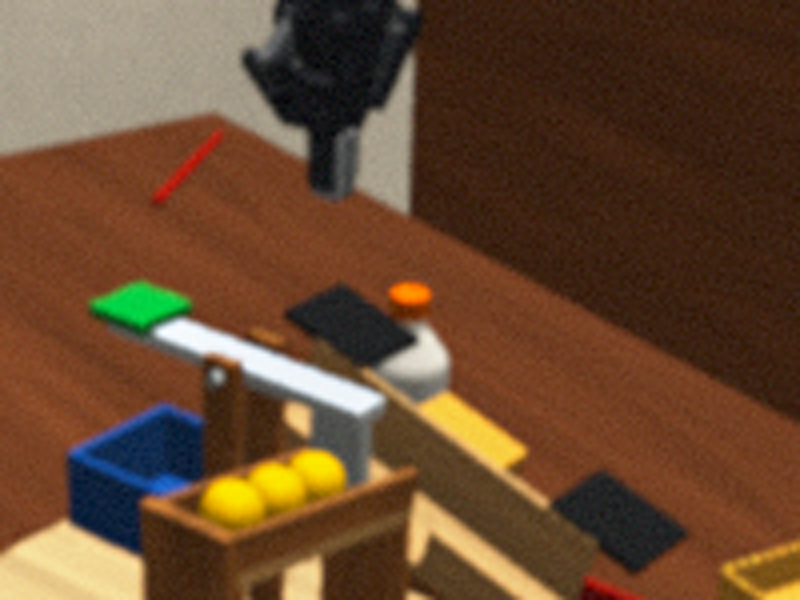

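>>> {"name": "play_rows", "arguments": {"motion": [[[1, 0, 0, 1, 0, 0, 0], [1, 0, 0, 2, 0, 0, 0], [1, 0, 0, 3, 0, 0, 0], [1, 0, 0, 3, 0, 0, 0]]]}}

```text
t: 4.18
tool_pos: [0.6014, 0.0827, 0.1632]
tool_rot: [-1.893, -2.505, 0.003]
contact_force: [0.4, -1.1, 1.1]
opening: -0.0
```

>>> {"name": "play_rows", "arguments": {"motion": [[[1, 0, 0, 0.5, 0, 0, 0], [1, 0, 0, 1, 0, 0, 0], [1, 0, 0, 1.5, 0, 0, 0], [1, 0, 0, 1.5, 0, 0, 0]]]}}

```text
t: 4.68
tool_pos: [0.601, 0.0827, 0.1475]
tool_rot: [-1.892, -2.505, 0.004]
contact_force: [-0.8, 0.1, 0.1]
opening: -0.0004
```

```bash
python3 - <<'E'
from h import *
import cv2
o=ctrl.get_obs();print(o["t"],o["tool_pos"],o["contact_force"]);print(proj("side",o["tool_pos"]))
cv2.imwrite("pics/s3.png",cv2.resize(C["side"]["color"][130:280,230:430,::-1],(800,600),interpolation=cv2.INTER_CUBIC))
E
```

```text
4.775 [0.6014 0.0828 0.1482] [ 0.2989 -0.1739  0.353 ]
[312.3053 211.3987]
```

View pics/s3.png

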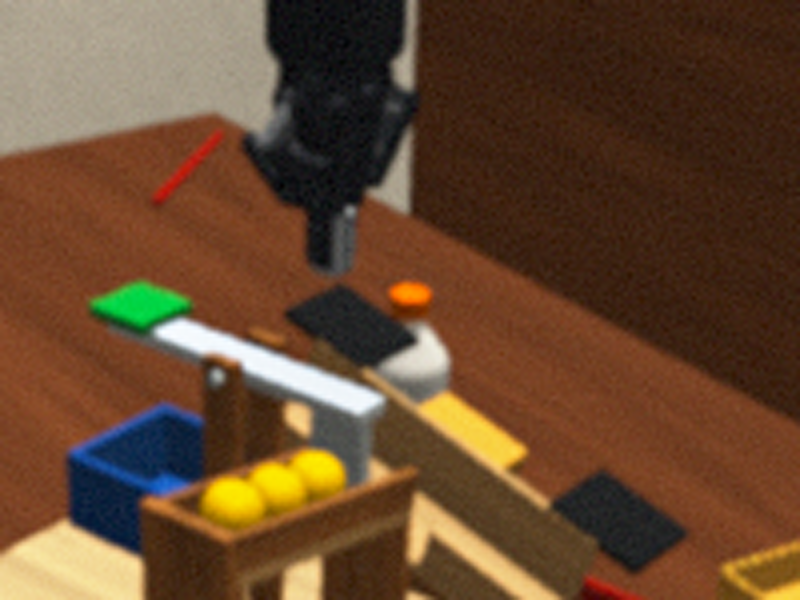

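The tips really do end about 32 mm above the reported TCP. I'll push until the reported z is about 0.085, which puts the tips at about 0.117.

>>> {"name": "play_rows", "arguments": {"motion": [[[1, 0, 0, 1, 0, 0, 0], [1, 0, 0, 1.8, 0, 0, 0], [1, 0, 0, 2.6, 0, 0, 0], [1, 0, 0, 3.4, 0, 0, 0], [1, 0, 0, 4.2, 0, 0, 0], [1, 0, 0, 4.2, 0, 0, 0]]]}}

```text
t: 5.52
tool_pos: [0.6005, 0.0825, 0.1049]
tool_rot: [-1.892, -2.504, 0.006]
contact_force: [-0.0, -0.4, -0.0]
opening: -0.0003
```

```bash
python3 - <<'E'
from h import *
import cv2
o=ctrl.get_obs();print(o["t"],o["tool_pos"],o["contact_force"]);print(proj("side",o["tool_pos"]))
cv2.imwrite("pics/s4.png",cv2.resize(C["side"]["color"][130:280,230:430,::-1],(800,600),interpolation=cv2.INTER_CUBIC))
E
```

```text
5.625 [0.6012 0.0826 0.106 ] [-1.2607  0.0491  0.47  ]
[311.9646 228.1344]
```

View pics/s4.png

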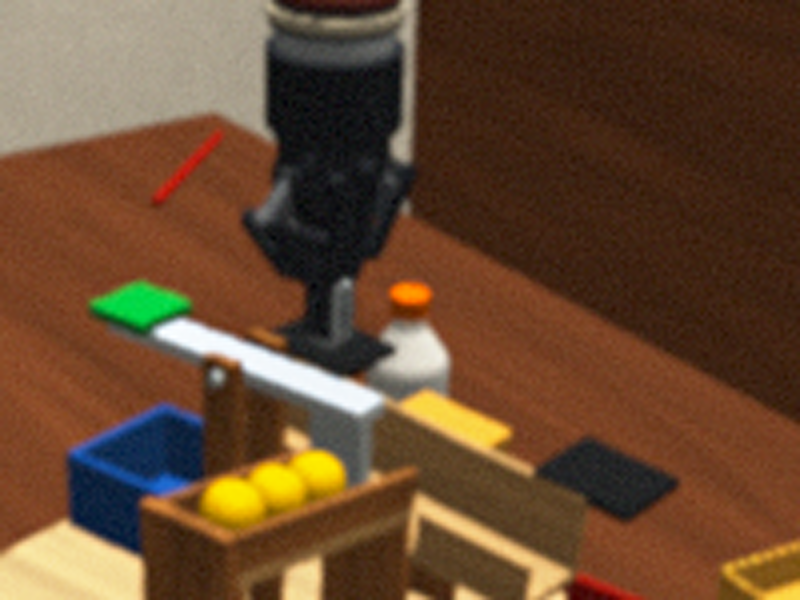

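Contact is made and the gate is nearly level. I keep pushing past level.

>>> {"name": "play_rows", "arguments": {"motion": [[[1, 0, 0, 0.8, 0, 0, 0], [1, 0, 0, 1.6, 0, 0, 0], [1, 0, 0, 2.4, 0, 0, 0], [1, 0, 0, 2.4, 0, 0, 0], [1, 0, 0, 2.4, 0, 0, 0]]]}}

```text
t: 6.25
tool_pos: [0.6012, 0.0825, 0.0819]
tool_rot: [-1.893, -2.505, 0.004]
contact_force: [-0.2, -0.4, 0.4]
opening: -0.0003
```

```bash
python3 - <<'E'
from h import *
import cv2
o=ctrl.get_obs();print(o["t"],o["tool_pos"],o["contact_force"]);print(proj("side",o["tool_pos"]))
cv2.imwrite("pics/s5.png",cv2.resize(C["side"]["color"][130:280,230:430,::-1],(800,600),interpolation=cv2.INTER_CUBIC))
E
```

```text
6.35 [0.6014 0.0825 0.0824] [ 0.4083  0.1818 -0.5199]
[311.898  237.2079]
```

View pics/s5.png

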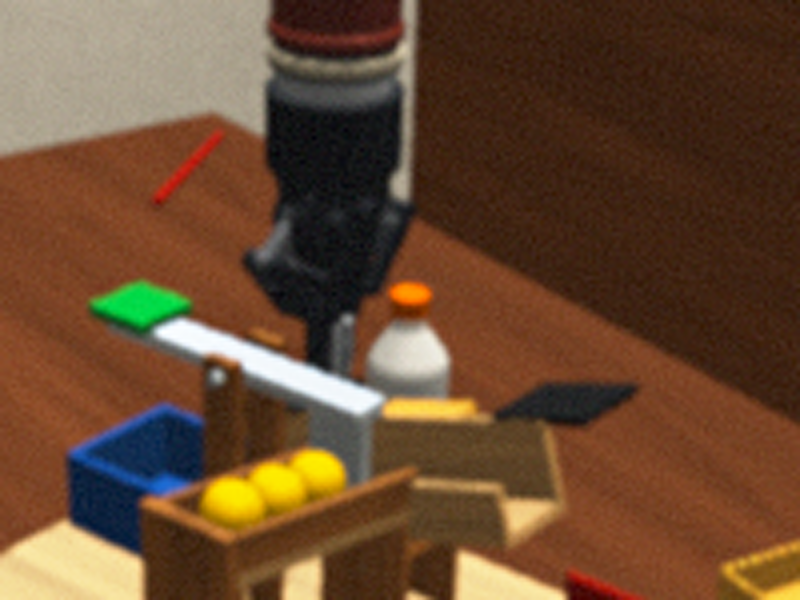

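The gate is over: the right pad is up at crop (560,400) and the balls are still waiting. Now I rise and go above the green key.

```bash
python3 - <<'E'
from h import *
k=np.array([.492,.1045,0])-PIV; print(k@X,k@Y)
print(delta(G(k@X,.138,.21)))
E
```

```text
-0.05002266174924148 0.1390747040677095
(array([  4.995 ,  -9.9582, -12.7333]), array([-0.1337,  0.0168,  0.0579]))
```

>>> {"name": "play_rows", "arguments": {"motion": [[[1, 0, 0, -4, 0, 0, 0], [1, 0, 0, -8, 0, 0, 0], [1, 0, 0, -11, 0, 0, 0], [1, 0, 0, -12.7, 0, 0, 0], [1, 1, -2, -12.7, 0, 0, 0], [1, 2, -4, -12.7, 0, 0, 0], [1, 3, -6, -12.7, 0, 0, 0], [1, 4, -8, -12.7, 0, 0, 0], [1, 5, -10, -12.7, 0, 0, 0], [1, 5, -10, -12.7, 0, 0, 0], [1, 5, -10, -12.7, 0, 0, 0]]]}}

```text
t: 7.82
tool_pos: [0.4922, 0.1033, 0.2094]
tool_rot: [-1.893, -2.506, 0.003]
contact_force: [-0.6, 0.6, -0.9]
opening: -0.0001
```

```bash
python3 - <<'E'
from h import *
import cv2
o=ctrl.get_obs();print(o["t"],o["tool_pos"],o["contact_force"]);print(proj("side",o["tool_pos"]+[0,0,.032]),delta(G(-.05,.138,.21)))
cv2.imwrite("pics/s6.png",cv2.resize(C["side"]["color"][130:280,230:430,::-1],(800,600),interpolation=cv2.INTER_CUBIC))
E
```

```text
7.925 [0.4924 0.1032 0.2095] [1.1986 0.8205 0.7749]
[264.8428 179.4278] (array([ 0.0247, -0.0014, -0.0514]), array([-0.1491,  0.017 ,  0.0381]))
```

View pics/s6.png

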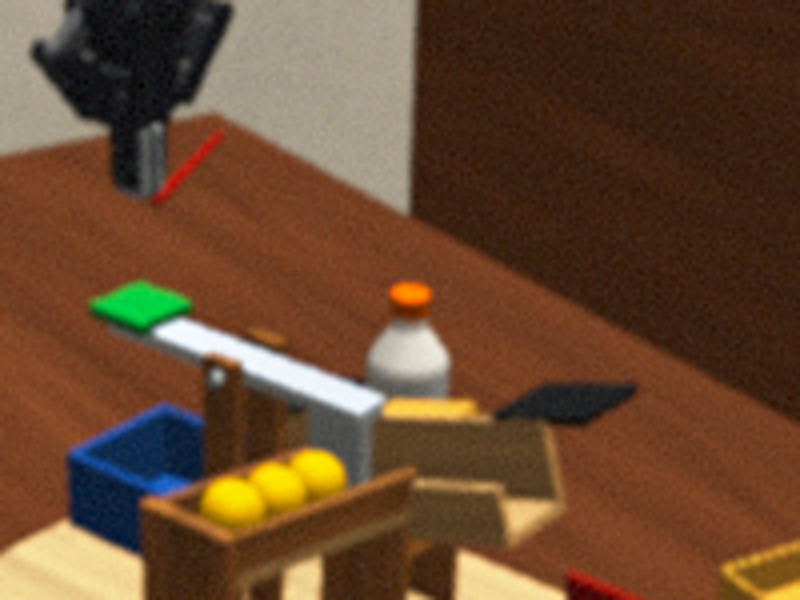

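>>> {"name": "play_rows", "arguments": {"motion": [[[1, 0, 0, 2, 0, 0, 0], [1, 0, 0, 4, 0, 0, 0], [1, 0, 0, 5.5, 0, 0, 0], [1, 0, 0, 6.5, 0, 0, 0], [1, 0, 0, 7.5, 0, 0, 0], [1, 0, 0, 8.5, 0, 0, 0], [1, 0, 0, 9.5, 0, 0, 0], [1, 0, 0, 9.5, 0, 0, 0], [1, 0, 0, 9.5, 0, 0, 0]]]}}

```text
t: 9.05
tool_pos: [0.4919, 0.1034, 0.1146]
tool_rot: [-1.893, -2.504, 0.003]
contact_force: [-2.5, 0.7, 1.0]
opening: -0.0002
```

```bash
cat > look.py <<'E'
from h import *
import cv2,sys
o=ctrl.get_obs();print(o["t"],o["tool_pos"],o["contact_force"])
cv2.imwrite(sys.argv[1],cv2.resize(C["side"]["color"][150:300,230:430,::-1],(800,600),interpolation=cv2.INTER_CUBIC))
E
python3 look.py pics/s7.png
```

```text
9.15 [0.492  0.1034 0.1147] [-1.6106  0.9392  1.2838]
```

View pics/s7.png

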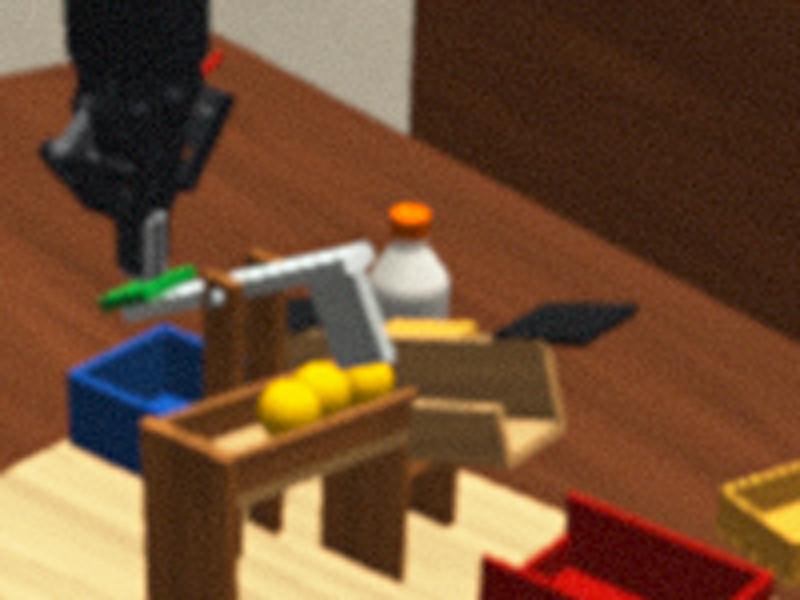

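The stop is up and the balls are rolling. I press slightly deeper to be safe and hold.

>>> {"name": "play_rows", "arguments": {"motion": [[[1, 0, 0, 0.3, 0, 0, 0], [1, 0, 0, 0.3, 0, 0, 0], [1, 0, 0, 0.3, 0, 0, 0], [1, 0, 0, 0.3, 0, 0, 0], [1, 0, 0, 0.3, 0, 0, 0], [1, 0, 0, 0.3, 0, 0, 0], [1, 0, 0, 0.3, 0, 0, 0], [1, 0, 0, 0.3, 0, 0, 0], [1, 0, 0, 0.3, 0, 0, 0], [1, 0, 0, 0.3, 0, 0, 0], [1, 0, 0, 0.3, 0, 0, 0], [1, 0, 0, 0.3, 0, 0, 0], [1, 0, 0, 0.3, 0, 0, 0], [1, 0, 0, 0.3, 0, 0, 0], [1, 0, 0, 0.3, 0, 0, 0], [1, 0, 0, 0.3, 0, 0, 0]]]}}

```text
t: 11.15
tool_pos: [0.492, 0.1035, 0.1117]
tool_rot: [-1.893, -2.505, 0.003]
contact_force: [1.7, 0.7, 2.6]
opening: 0.0003
```

```bash
python3 look.py pics/s8.png
```

```text
11.25 [0.492  0.1035 0.1117] [1.1356 0.8442 1.9674]
```

View pics/s8.png

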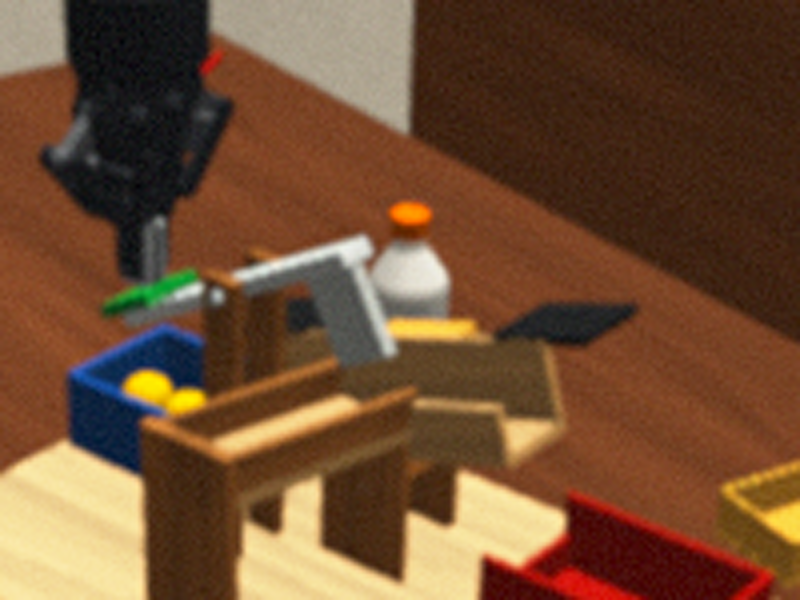

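The lane is empty and at least two balls show in the blue tray at (147,388) and (187,402). I let go smoothly and move clear to the left.

>>> {"name": "play_rows", "arguments": {"motion": [[[1, 0, 0, -1, 0, 0, 0], [1, 0, 0, -2, 0, 0, 0], [1, 0, 0, -3, 0, 0, 0], [1, 0, 0, -4, 0, 0, 0], [1, 0, 0, -6, 0, 0, 0], [1, 0, 0, -9, 0, 0, 0], [1, 0, 0, -13, 0, 0, 0], [1, 3, 0, -16, 0, 0, 0], [1, 7, 0, -18, 0, 0, 0], [1, 11, 0, -18, 0, 0, 0], [1, 15, 0, -18, 0, 0, 0], [1, 19, 0, -18, 0, 0, 0], [1, 23, 0, -18, 0, 0, 0], [1, 26, 0, -18, 0, 0, 0], [1, 26, 0, -18, 0, 0, 0], [1, 26, 0, -18, 0, 0, 0]]]}}

```text
t: 13.25
tool_pos: [0.4218, 0.3532, 0.2924]
tool_rot: [-1.893, -2.505, 0.003]
contact_force: [0.7, -0.2, -0.1]
opening: 0.0001
```

```bash
python3 look.py pics/s9.png; python3 - <<'E'
from h import *
import cv2
cv2.imwrite("pics/t9.png",cv2.resize(C["top"]["color"][120:360,160:480,::-1],(800,600),interpolation=cv2.INTER_CUBIC))
E
```

```text
13.35 [0.4219 0.3528 0.2922] [ 0.573  -0.2493 -0.0131]
```

View pics/s9.png

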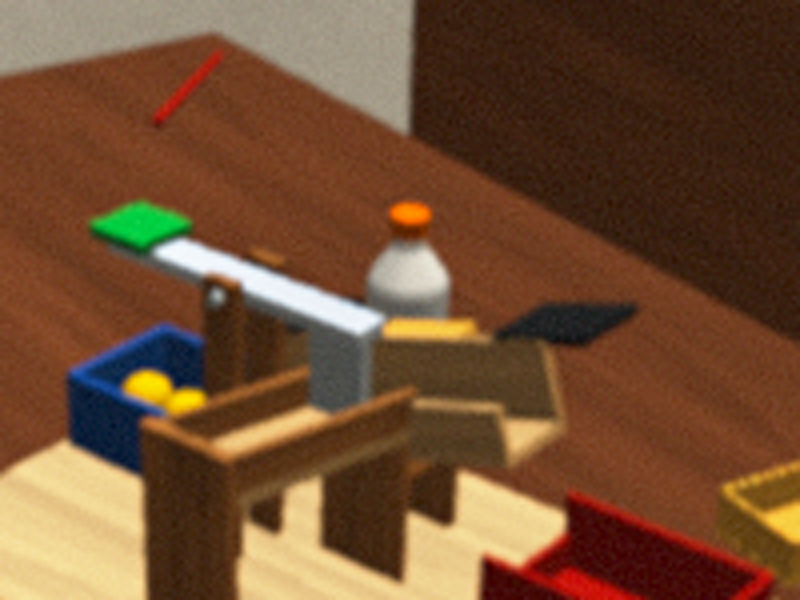

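View pics/t9.png

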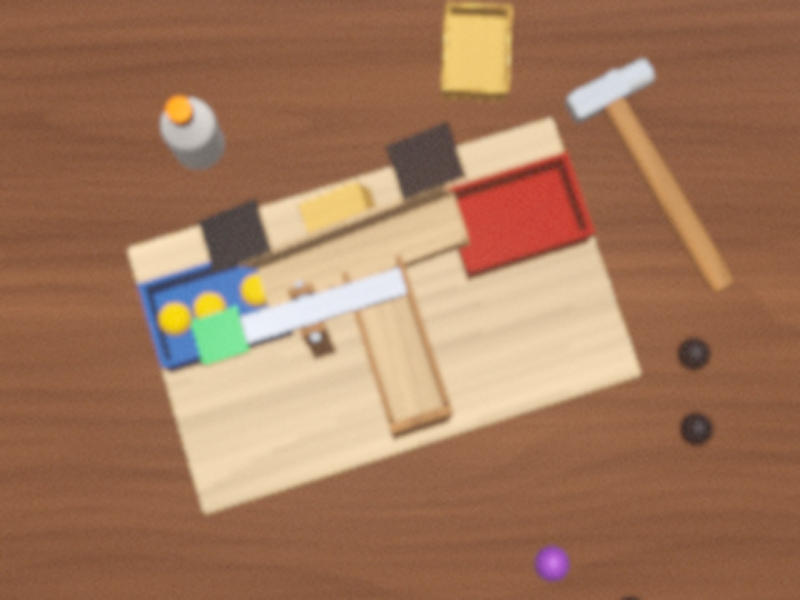

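```bash
python3 - <<'E'
from h import *
import cv2
tc9=lambda x,y:(160+(x+.5)/2.5-.5,120+(y+.5)/2.5-.5)
for n,p,z in(("b",(174,318),.033),("b",(209,306),.033),("b3",(256,290),.033),("b3 high",(256,290),.08),("tray corner far in",(150,288),.05),("corner near",(168,364),.05),("padL",(235,234),.102),("padR",(426,160),.158)):
    q=atz("top",*tc9(*p),z)-PIV; print(n,q@X,q@Y)
d=ctrl.get_image("top"); cv2.imwrite("pics/t10.png",cv2.resize(d["color"][195:275,205:305,::-1],(800,640),interpolation=cv2.INTER_CUBIC)[:600])
E
```

```text
b 0.00530385458178154 0.1913911540455285
b 0.006459516174343885 0.15633596408580822
b3 0.007910361384988454 0.10912856051780523
b3 high -0.0014057728941959454 0.10616374687314306
tray corner far in 0.0362865821248205 0.20295640563926148
corner near -0.0381901884394604 0.2063231850537404
padL 0.04940513614711026 0.10843480384673428
padR 0.04899953177823346 -0.07223559825247845
```

View pics/t10.png

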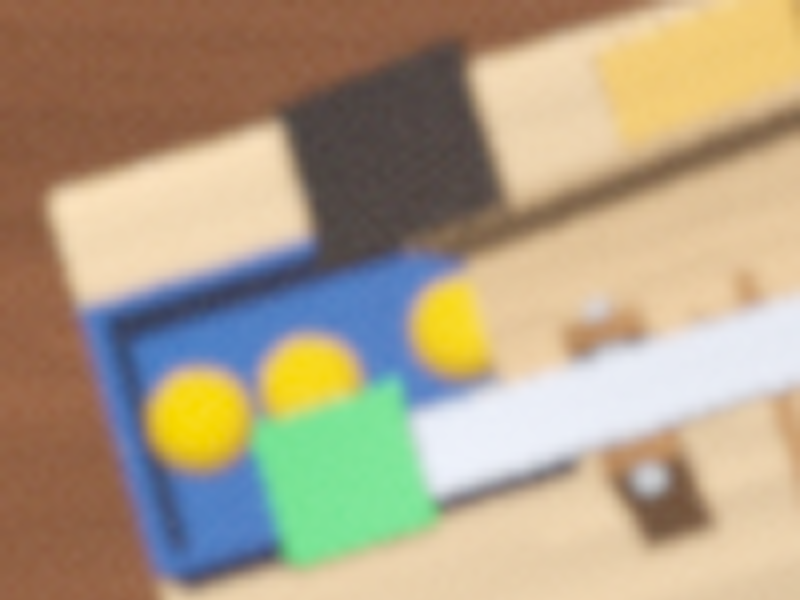

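>>> {"name": "play_rows", "arguments": {"motion": [[[1, 2, 0, 0, 0, 0, 0], [1, 4, 0, 0, 0, 0, 0], [1, 6, 0, 0, 0, 0, 0], [1, 6, 0, 0, 0, 0, 0], [1, 6, 0, 0, 0, 0, 0], [1, 6, 0, 0, 0, 0, 0]]]}}

```text
t: 14.35
tool_pos: [0.4056, 0.4106, 0.2919]
tool_rot: [-1.895, -2.504, 0.003]
contact_force: [-0.5, -0.5, -0.0]
opening: 0.0001
```

```bash
python3 - <<'E'
from h import *
import cv2
tc9=lambda x,y:(160+(x+.5)/2.5-.5,120+(y+.5)/2.5-.5)
p,e=tri(tc9(426,160),(371.1,230.1)); print(p,e)
def padR(th): # right pad top, th negative: right up
    c,s=np.cos(th),np.sin(th); y,z=-.095,.068
    return c*y-s*z, .065+s*y+c*z
for th in(-.3,-.25,-.2): print(th,padR(th),proj("side",G(.048,*padR(th))))
d=C["top"]; im=cv2.resize(d["color"][195:275,205:305,::-1],(800,640),interpolation=cv2.INTER_CUBIC)[:600]
print(np.abs(im.astype(int)-cv2.imread("pics/t10.png")).max(2)[200:,:520].mean()); cv2.imwrite("pics/t11.png",im)
o=ctrl.get_obs();print(o["t"],o["tool_pos"],o["contact_force"])
E
```

```text
[ 0.6452 -0.0716  0.155 ] 0.0011877159288828391
-0.3 (np.float64(-0.07066159241396147), np.float64(0.15803730089336848)) [370.5423 228.7515]
-0.25 (np.float64(-0.07522321083320369), np.float64(0.15438942080550355)) [372.2358 230.9638]
-0.2 (np.float64(-0.07959681040085378), np.float64(0.15051811371873525)) [373.8492 233.247 ]
2.1824759615384615
14.45 [0.4056 0.4105 0.292 ] [-0.5371  0.1246  0.8933]
```

View pics/t11.png

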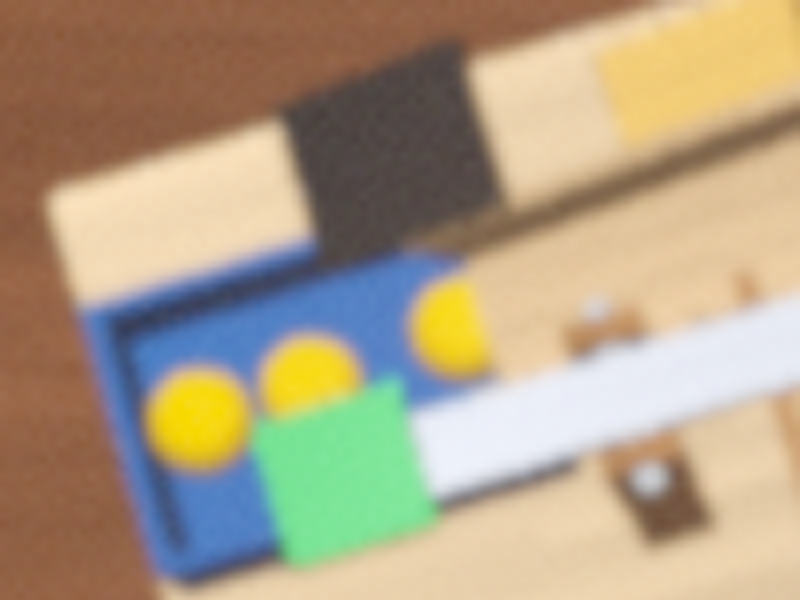

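```bash
python3 -c "
from station import ctrl
print(ctrl.finish_job())"
```

```text
the job is handed in; nothing more can be done
None
```

The job is done and handed in at about 14.5 s; no verdict was reported. I pushed the raised left pad down until the gate rocked over, while all three balls still waited in the lane. I then pressed the green key and held it for about 2 s until the lane was empty, released it, and moved the arm away to the left.

**Last checks:**
- **Balls:** all three are in the blue tray and looked the same in two pictures about a second apart. The third lies at the gate side, partly hidden under the trough end. I measured it about 39 mm from the tray's centre, inside the limit.
- **Gate:** the raised right pad triangulated at 155 mm high, the same as the left pad read at the start. The side view showed it in the same place before and after the balls ran.
- **Key and bystanders:** the key is up at its rest position. The glue bottle, hammer and tin look unmoved in the pictures; I did not measure them.
- **Robot:** it is clear of everything, with only noise-level force at the wrist.

**Disagreements:**
- **Fingertip height:** in the images the fingertips sat about 32 mm higher than the reported tool position. I judged depth by picture and feel instead.
- **Object heights:** triangulated heights read about 3 mm low throughout.
- **Left pad reading:** the lowered left pad read about 2.6 mm short of its stated position sideways. Taken alone that would put the gate about 0.07 rad off its stop, but the right pad readings support it being at the stop.

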